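Switch the coil sorter to its other chute and feed the waiting coil

TASK

A gauge coil waits on the two feed rails of the sorter, but the seesaw gate still leans towards the chute that was used last. Rock the gate over its pivot with your fingertips so that it leans fully to the other chute, then push the coil endwise off the rails onto the gate and let it roll by itself down that chute into the catch pan at its foot. Only touch and push: do not grip, lift or carry the coil, and leave the meter, the spare coil and the screwdriver beside the sorter where they are.

Things in the scene. Friction and masses are not known exactly. Their poses are not given: they have to be found in the camera images.
- sorter: grey base plate with two aluminium chutes, fixed to the bench, 620 x 106 mm; origin on the bench below the gate's pivot; x away from the robot, y along it to the left chute, z up. The feed rails stick out 124 mm on its -x side. Each chute falls from y = 96 mm either side (72 mm up) to a catch pan (y = 205 to 300 mm, floor 19 to 30 mm up); inside x = -33 to 40 mm, side walls 30 mm high.
- gate (a joint): tilt of the seesaw gate, a steel plate 210 mm long, on a pivot along the sorter's x axis 105 mm above the bench. 0 = level; positive: left (+y) end raised, leaning to the right chute. Stops at +0.30 and -0.30 rad. Top-heavy: it starts at rest on one stop and, once pushed past level, falls over to the other by itself; 0.3 to 0.6 N down on its raised end tips it.
- gate_left_end (a point): point on the upper face of the gate plate, 90 mm left (+y) of the pivot, 15 mm from that end; about 137 mm above the bench when raised, 84 mm when lowered. The plate spans sorter x = -32 to 40 mm, 3 mm thick, with a 30 mm high flange along its far (+x) edge and, beyond the middle of the flange, a round weight (x = 43 to 67 mm, its top 169 mm above the bench).
- gate_right_end (a point): the same point 90 mm to the right (-y) of the pivot
- coil_mid (a point): centre of the waiting gauge coil: a steel can 40 mm in diameter and 60 mm long with copper winding in its near end, 0.08 to 0.17 kg, lying level on the rails, axis along the sorter's x, centre 134 mm above the bench. Its near end (towards the robot), 30 mm from this point, is free to be pushed; smooth metal, it slides easily (friction about 0.2 on rails, gate and chutes).
- rail_end (a point): middle of the far end of the feed rails, at the rails' top (118 mm above the bench), 32 mm from the pivot towards the robot. Two level round bars 8 mm thick, 26 mm apart, run from here 92 mm towards the robot. Beyond, the coil sinks about 2 mm onto the middle of the gate plate and, once its near end is clear of the rails, rolls to the lower side.
- pan_left (a point): middle of the floor of the catch pan at the foot of the left (+y) chute
- pan_right (a point): middle of the floor of the catch pan at the foot of the right (-y) chute
- meter: hand-held multimeter lying on the bench near the sorter, 80 x 150 x 34 mm, origin under its centre; leave it alone
- spare_coil: another gauge coil of the same kind standing on end on the bench, 40 mm in diameter, 60 mm high, origin under its centre; leave it alone
- screwdriver: screwdriver with a red handle lying on the bench beyond the sorter; leave it alone
Things that resemble listed ones, but are neither listed nor needed, are in the scene too. What is shaped like the part that bears coil_mid but purple or turquoise is not meant.

How it is judged:
By the outcome, as a careful person would: the job done as asked, in the order asked, and still so for the second after the job is handed in, with the robot touching nothing.
It also fails if it takes over 42 s, if anything falls off the work surface, if the arm or the gripper's body presses on something with over 40 N, if the wrist force passes 120 N, or if a joint passes its speed limit or range.

ROBOT

A 6-joint arm with a two-finger parallel gripper is mounted at the origin on the work surface. World frame = base frame: x ahead of the robot, y to its left, z up, the work surface at z = 0. Lengths are in m, angles in rad, forces in N, time in s.
With the tool pointing down it reaches from about 0.35 to 0.775 m from the base axis. Payload 7.3 kg.
Tool frame: the origin (TCP) lies on the centre line of the jaws, within the pads' length; the fingertips stand 14 mm ahead of it and the grasp point (between the pads) lies 5 mm behind it; z points along the fingers, y is the direction in which the jaws open and shut (so a half turn about z gives the same grasp; the last joint's range is limited). The gripper opens to 92 mm and grips with 3 to 60 N. Pads are 19 mm wide; open, the fingers measure 130 mm over their backs; the gripper's body (75 mm by 190 mm) begins 47 mm behind the grasp point.
Start: joints at [1.087, 0.342, 1.524, -0, 1.275, -0.146], TCP at [0.174, 0.495, 0.213] pointing down, gripper open.
Joint ranges: [-2.53, 2.53], [-0.77, 2.02], [0.04, 2.7], [-1, 4.14], [0.28, 2.66], [-3.11, 3.11]. Speed limits (rad/s): [2.57, 2.57, 3.14, 3.14, 3.14, 3.14].

INTERFACE

Orientations are given as [roll, pitch, yaw] about the fixed x, y, z axes, in that order (R = Rz(yaw) Ry(pitch) Rx(roll)).
In Python, from cell import telemetry, cams, robot gives the robot as it stands.
- The arm moves only by the tool servo_tool, never from a script. Its argument "targets" is text: rows parted by semicolons, each of 4 numbers parted by spaces: the shift along the tool's x, y, z in mm, then the turn about the tool's z in rad. In form: x y z yaw; .... A call has 1 to 20 rows; each row shifts and turns the pose as measured when the row begins, along the tool's axes as they then stand; what a row does not reach is not made up. A row lasts 1/8 s, in which the tool goes at most 62.5 mm and 10.7 degrees, less where a joint would pass 70% of its speed; a pose out of reach is approached as far as the arm can. A call with a gripper value outside its range is refused whole. "hand" is the opening, from 0 (shut) to 1 (fully open), set as the call begins (left out, the last holds). The fingers move at their own pace and stop on an object; "squeeze" is the grip in N (left out, the last holds). Time passes only in rows, so rows that do not move let the fingers close. It gives the time, the measured TCP pose, the force and the opening at its end, in the units of the state.
- telemetry.observe(): the state, without advancing time (a new reading comes with each control period).
- cams.read_camera(name): name is "scene" or "top"; returns a dict with "color" (384x512x3 uint8, red, green, blue), "K" (3x3 intrinsics, pixels), "R" (3x3) and "t" (3): a world point X has camera coordinates R X + t. Camera axes: x right, y down, z forward; pixel columns grow to the right and rows downward; lengths in m; the calibration is good to about 2 mm. A picture is of the moment at which its call begins. There is no depth.
- robot.hand_in(): hands the job in, once; it reports no verdict.
Trained networks look in a picture, given as the dict that the camera call returned (one of the last four; its "shot" number tells which), for a name from the list of things; names that differ only in an ending like _2 or _b are one class to them, and where a whole thing is asked for, a point or a joint stands for the part that bears it (a point fixed in the world has none). Each returns a list of dicts, best first, with "score" (0 to 1); they miss things now and then, are a little off and sometimes report something else, mostly with a low value. They report only what shows in the picture. A call takes as long as a camera call. They do not tell look-alikes from the thing itself.
- cams.cut_out(picture, query): "region" (384x512 bool, what is visible of it) and "extent" ([centre column, centre row, width, height] in pixels, round what is visible of it).
The state is a dict: "time": time; "qpos": joint angles; "qvel": joint speeds; "joint_efforts": joint torques, N m; "tool_pos": TCP position; "tool_rot": TCP orientation; "contact_force": force on the tool from outside, world axes, zero at the start; "torque": the same for the moment, N m; "opening": finger opening in m.
Only numpy, scipy, OpenCV 4.12 (cv2) and the standard library are available. Lean on these libraries where they do the work, as an engineer would, in place of code of your own. Each camera call takes 0.05 s, during which the arm holds its last target.

## Working session

There is one attempt and no reset: what is moved stays moved. The work goes in short steps, Python scripts to look and compute and a tool call to move; the robot and the scene stay as the last step left them, time stands still between calls to the robot, and variables do not carry over. Pictures are saved under pics/ and viewed, and the job is handed in when it is done.

Besides the shell and the picture viewer there is one more tool, called after "Request:" in YAML: its name, and indented under it one key for each argument. servo_tool: Moves the arm, as the interface text tells. Its arguments: {"type":"object","properties":{"targets":{"type":"string"},"hand":{"type":"number"},"squeeze":{"type":"number"}},"required":["targets"]}

```bash
mkdir -p pics; ls
cat > h.py <<'E'
from cell import telemetry, cams, robot
import numpy as np, cv2
def shot(n,f):
    p=cams.read_camera(n); cv2.imwrite(f'pics/{f}.png',cv2.cvtColor(p['color'],cv2.COLOR_RGB2BGR)); return p
def back(p,uv,z):
    R=np.array(p['R']);t=np.array(p['t']);K=np.array(p['K'])
    d=R.T@np.linalg.inv(K)@np.array([uv[0],uv[1],1.]);c=-R.T@t
    return c+d*(z-c[2])/d[2]
def proj(p,X):
    c=np.array(p['K'])@(np.array(p['R'])@np.array(X)+np.array(p['t']));return c[:2]/c[2]
E
python3 - <<'E'
from h import *
s=telemetry.observe();print(s)
for n in('scene','top'):
    p=shot(n,n+'0'); print(n,p['K'],p['R'],p['t'],p['shot'])
    np.save(n+'0.npy',p,allow_pickle=True)
    for q in('coil_mid','gate','sorter','meter','spare_coil','screwdriver'):
        for d in cams.cut_out(p,q)[:4]: print(q,round(d['score'],2),np.round(d['extent'],1))
E
```

```text
pics
{'time': 0.0, 'qpos': array([ 1.08700836e+00,  3.42725622e-01,  1.52501706e+00, -1.79411258e-05,
        1.27541219e+00, -1.45987555e-01]), 'qvel': array([-3.48670684e-04, -1.35243886e-03,  9.86837487e-05,  2.30587319e-03,
       -1.53073750e-03,  4.76198065e-05]), 'joint_efforts': array([ 8.03439689e-04, -4.31249177e+01, -2.44221961e+01,  7.18295923e-02,
        5.57357760e-02, -1.44264586e-04]), 'tool_pos': array([0.17376564, 0.494949  , 0.21194347]), 'tool_rot': array([-3.14004456e+00, -2.10281275e-04,  2.80379731e+00]), 'contact_force': array([ 0.1157072 , -0.75139242,  0.82937815]), 'torque': array([-0.0321448 , -0.01882211, -0.01527819]), 'opening': 0.09183606770961088}
scene [[402.6349548    0.         253.03695138]
 [  0.         402.6349548  193.0273157 ]
 [  0.           0.           1.        ]] [[ 0.24204499  0.97014908 -0.01499975]
 [ 0.69119967 -0.18325727 -0.69904205]
 [-0.68092381  0.15883181 -0.71492323]] [-0.18085189 -0.33049325  1.34874795] 1
coil_mid 0.76 [169.8 292.4  35.3  27.9]
coil_mid 0.58 [236.4 163.6  22.3  29.3]
coil_mid 0.56 [341.4 151.4  33.   17.3]
[... 180 characters left out ...]
  18.1  21.1]
screwdriver 0.69 [280.6 252.6  86.5  26.4]
top [[362.54306401   0.         258.21297031]
 [  0.         362.54306401 188.36975405]
 [  0.           0.           1.        ]] [[-0.01615847 -0.99985971 -0.00441194]
 [-0.98186052  0.01670098 -0.18886765]
 [ 0.18891484  0.0012801  -0.98199264]] [0.04048571 0.59523819 0.83885856] 2
coil_mid 0.83 [142.2 263.6  25.7  28.1]
coil_mid 0.77 [335.4 139.9  31.2  24.8]
coil_mid 0.27 [260.2 176.1  85.1  50. ]
gate 0.73 [261.8 174.   92.   51.6]
sorter 0.79 [261.7 199.5 251.2  98.2]
meter 0.68 [337.4 246.9  66.9  36.2]
spare_coil 0.65 [177.6 248.4  22.6  13.9]
spare_coil 0.33 [239.5 155.3  73.7  15.2]
screwdriver 0.74 [239.3 154.   73.3  13.4]
```

Run:
```python
import cv2
for n in('scene','top'):
    i=cv2.imread(f'pics/{n}0.png'); cv2.imwrite(f'pics/{n}0b.png',cv2.resize(i,(800,600),interpolation=cv2.INTER_CUBIC))
```

```text
(no output)
```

View pics/scene0b.png

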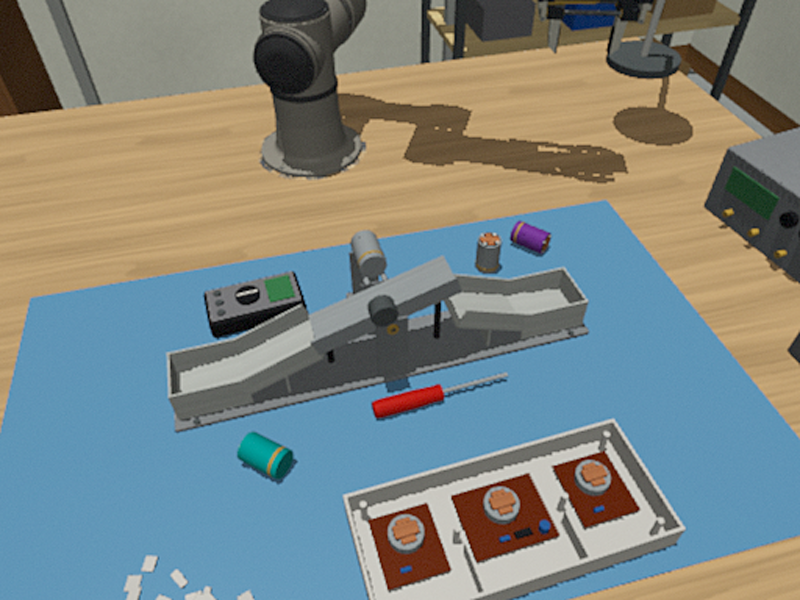

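View pics/top0b.png

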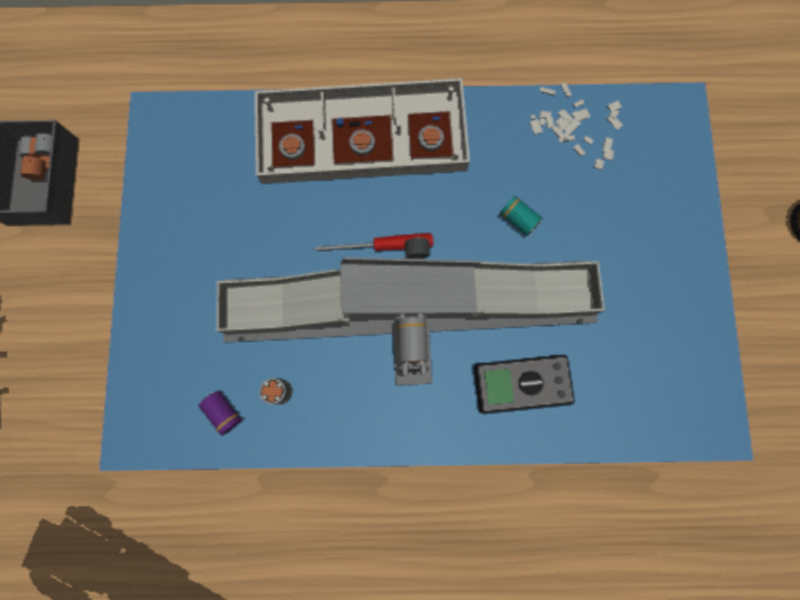

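Run:
```python
import cv2
i=cv2.imread('pics/top0.png')[155:255,135:395]; i=cv2.resize(i,None,fx=3,fy=3,interpolation=cv2.INTER_CUBIC);cv2.imwrite('pics/topz.png',i)
i=cv2.imread('pics/scene0.png')[140:280,100:385]; i=cv2.resize(i,None,fx=2.8,fy=2.8,interpolation=cv2.INTER_CUBIC);cv2.imwrite('pics/scenez.png',i)
```

```text
(no output)
```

View pics/topz.png

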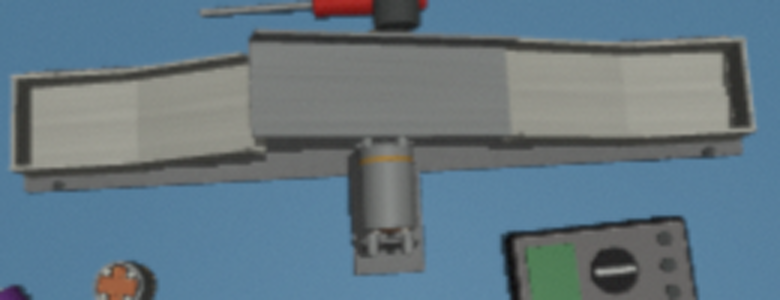

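View pics/scenez.png

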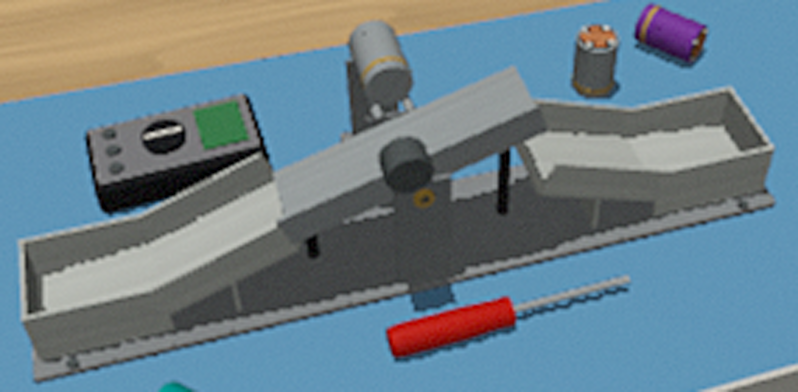

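```bash
cat > fit.py <<'E'
from h import *
from scipy.optimize import least_squares
T=np.load('top0.npy',allow_pickle=True).item();S=np.load('scene0.npy',allow_pickle=True).item()
def g(x,y,n,a=0.3): # gate frame
    return [x,y*np.cos(a)-n*np.sin(a),.105+y*np.sin(a)+n*np.cos(a)]
o=[(T,g(-.032,.105,.0055),(218.3,201)),(T,g(-.032,-.105,.0055),(305.7,200.7)),(T,g(.041,.105,.0355),(218.3,166.)),(T,g(.041,-.105,.0355),(306.7,168.3)),
(T,[-.053,.31,.006],(144,219)),(T,[-.053,-.31,.006],(382.3,205.7)),
(S,g(.043,.105,.0355),(283.9,163.9)),(S,[.053,-.31,.004],(112.5,275.7)),(S,[.053,.31,.004],(376.8,211.4)),(S,[.067,0,.157],(100+407/2.8,140+168/2.8))]
def w(p,X): c,s=np.cos(p[2]),np.sin(p[2]);return np.array([p[0]+c*X[0]-s*X[1],p[1]+s*X[0]+c*X[1],X[2]])
f=lambda p:np.concatenate([proj(P,w(p,X))-uv for P,X,uv in o])
if __name__=='__main__':
    r=least_squares(f,[.6,0,0],loss='soft_l1');print(r.x);print(np.round(r.fun.reshape(-1,2),1))
    p=r.x;np.save('pose.npy',p)
    i={}
    for n,P in(('top',T),('scene',S)):
        im=cv2.resize(cv2.imread(f'pics/{n}0.png'),None,fx=1.56,fy=1.56)
        def L(a,b,col): 
            q=[tuple(int(v*1.56) for v in proj(P,w(p,X))) for X in(a,b)];cv2.line(im,*q,col,1)
        for a,b in([(-.033,.1),(-.033,.205)],[(-.053,-.31),(-.053,.31)],[(.053,-.31),(.053,.31)],[(-.053,-.31),(.053,-.31)],[(-.053,.31),(.053,.31)]): L([*a,.004],[*b,.004],(0,0,255))
        for n1 in(.0055,):
            c=[g(x,y,n1) for x,y in((-.032,.105),(-.032,-.105),(.04,-.105),(.04,.105))]
            for k in range(4):L(c[k],c[(k+1)%4],(0,255,0))
        for y in(-.013,.013):L([-.124,y,.118],[-.032,y,.118],(0,255,255))
        for cx in(-.062-.03,):
            for y in(-.02,.02):L([cx-.03,y,.134],[cx+.03,y,.134],(255,0,255))
            L([cx-.03,-.02,.134],[cx-.03,.02,.134],(255,0,255));L([cx+.03,-.02,.134],[cx+.03,.02,.134],(255,0,255))
        cv2.imwrite(f'pics/{n}_fit.png',im)
E
python3 fit.py
```

```text
[0.58992408 0.0216945  0.04254039]
[[ 0.3 -0.5]
 [-0.4 -1.1]
 [ 1.6 -0.9]
 [ 1.2 -1.5]
 [-1.3  2.5]
 [ 0.5  1.7]
 [ 7.9 11.8]
 [-0.6 -1.3]
 [-1.2 -1.4]
 [ 7.5 -2.3]]
```

View pics/top_fit.png

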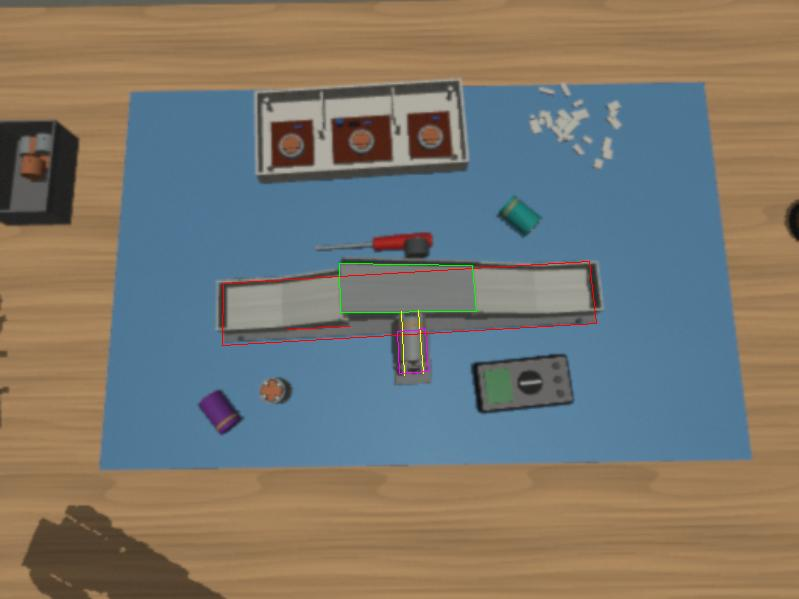

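View pics/scene_fit.png

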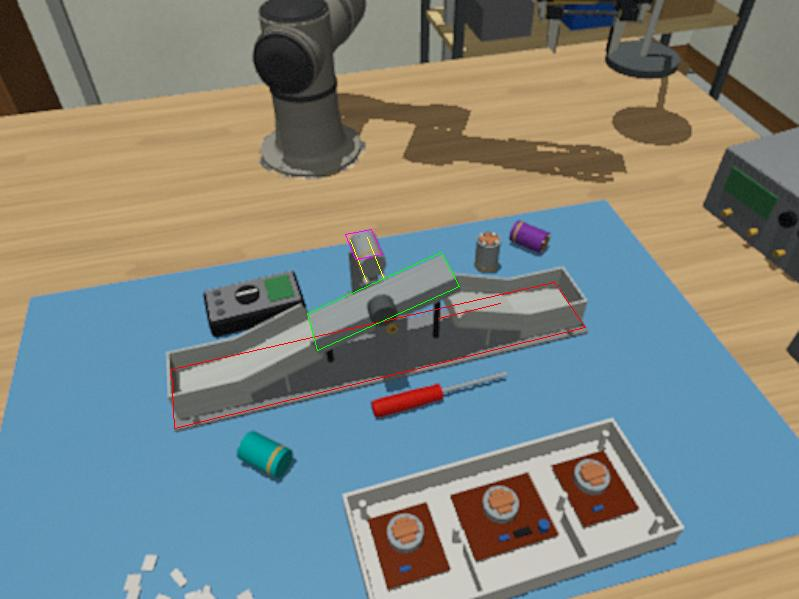

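```bash
sed -i 's/(S,g(.043,.105,.0355),(283.9,163.9))/(S,g(-.032,.105,.0055),(285.2,166.5)),(S,g(.043,.105,.0355),(293.6,175))/; s/\[.067,0,.157\]/g(.067,0,.052)/; s/(T,\[-.053,.31,.006\]/(T,["b",-.053,.31,.006]/;s/r=least_squares(f,\[.6,0,0\]/r=least_squares(f,[.6,0,0,0]/' fit.py
sed -i 's/^def w(p,X):/def w(p,X):\n    if abs(X[0])==.053: X=[X[0]+(p[3] if len(p)>3 else 0),*X[1:]]\n   /; s/\["b",/[/' fit.py
python3 fit.py
python3 - <<'E'
from fit import *
p=np.load('pose.npy')
s=np.sin(p[2])
for uv,z in(((263,155+150/3),.154),((263,155+229/3),.150)):print(back(T,uv,z))
d=cams
for Q,uv in((T,(135+384/3.,155+163/3)),):
    for X in([-.062,0,.154],[-.094,0,.154],[-.124,0,.118],[-.032,0,.118]): print(X,proj(T,w(p,X)),proj(S,w(p,X)))
i=cv2.imread('pics/top0.png')[190:260,220:310];cv2.imwrite('pics/coilT.png',cv2.resize(i,None,fx=8,fy=8,interpolation=cv2.INTER_CUBIC))
i=cv2.imread('pics/scene0.png')[140:190,200:270];cv2.imwrite('pics/coilS.png',cv2.resize(i,None,fx=10,fy=10,interpolation=cv2.INTER_CUBIC))
E
```

```text
[0.58851585 0.02305077 0.03919662 0.00627775]
[[-0.4 -0.1]
 [-1.  -0.4]
 [ 1.  -0.4]
 [ 0.8 -0.7]
 [-1.9  0.3]
 [-0.3  0.2]
 [-1.6 -4.8]
 [-1.3  0.2]
 [ 0.   0.1]
 [ 0.4  0.2]
 [ 0.4 -0.4]]
[0.5400704  0.02065543 0.154     ]
[0.48325985 0.02168102 0.15      ]
[-0.062, 0, 0.154] [263.13180275 211.16190951] [236.76330073 157.49189796]
[-0.094, 0, 0.154] [263.99161467 225.90065493] [233.16649277 148.60781585]
[-0.124, 0, 0.118] [264.59324047 240.71914063] [230.80042781 152.72835552]
[-0.032, 0, 0.118] [262.23109175 200.13309182] [240.91203003 178.39922948]
```

View pics/coilT.png

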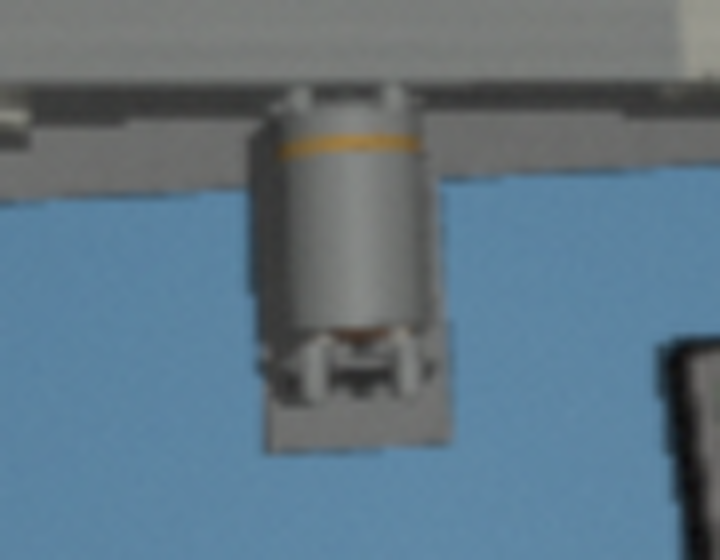

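View pics/coilS.png

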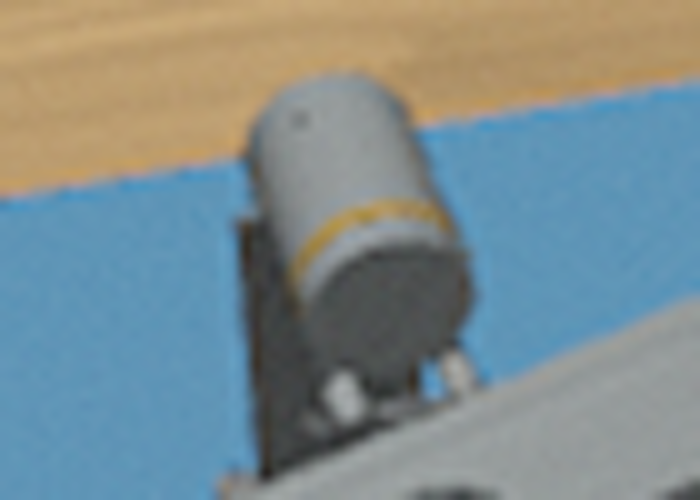

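Request:
servo_tool:
  targets: "0 0 0 -0.18;0 0 0 -0.18;0 0 0 -0.02;-33 -33.5 0 0;-33 -33.5 0 0;-33 -33.5 0 0;-33 -33.5 0 0;-33 -33.5 0 0;-33 -33.5 0 0;-33 -33.5 0 0;-33 -33.5 0 0;-33 -33.5 0 0;-33 -33.5 0 0;-20 -20 0 0;0 0 0 0"
  hand: 0

```text
time: 2.58
tool_pos: [0.5484, 0.1429, 0.2128]
tool_rot: [3.138, 0.003, -3.13]
contact_force: [-0.8, 1.0, -0.5]
opening: -0.0001
```

Request:
servo_tool:
  targets: "-17 -18 0 -0.028;-17 -18 0 0;0 0 15 0;0 0 15 0;0 0 12 0;0 0 0 0"

```text
time: 3.32
tool_pos: [0.5792, 0.1124, 0.1671]
tool_rot: [3.136, -0.002, -3.106]
contact_force: [-0.2, -0.0, 1.0]
opening: 0.0004
```

Run:
```python
from h import *
s=telemetry.observe();print(s['tool_pos'],s['tool_rot'])
a=shot('top','t1')['color'];b=shot('scene','s1')['color']
cv2.imwrite('pics/c1.png',cv2.cvtColor(np.hstack([cv2.resize(a[130:270,130:330],None,fx=2,fy=2),cv2.resize(b[100:240,150:350],None,fx=2,fy=2)]),cv2.COLOR_RGB2BGR))
```

```text
[0.57915798 0.11236551 0.16712226] [ 3.13639844e+00 -1.81474000e-03 -3.10551375e+00]
```

View pics/c1.png

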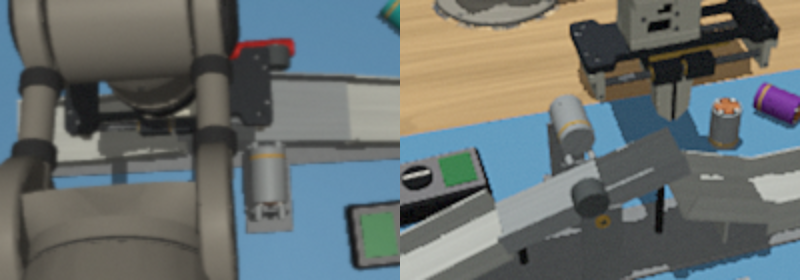

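Request:
servo_tool:
  targets: "0 -6 4 0;0 0 6 0;0 0 6 0;0 0 6 0;0 0 6 0;0 0 6 0;0 0 6 0;0 0 6 0;0 0 5 0"

```text
time: 4.55
tool_pos: [0.5813, 0.1061, 0.1153]
tool_rot: [3.136, 0.004, -3.106]
contact_force: [0.6, 0.4, 0.7]
opening: 0.0004
```

Request:
servo_tool:
  targets: "0 0 -20 0;0 0 -35 0;0 0 -40 0;0 0 0 0"

```text
time: 5.05
tool_pos: [0.5805, 0.1056, 0.2109]
tool_rot: [3.136, 0.001, -3.106]
contact_force: [0.4, -0.0, -0.1]
opening: 0.0006
```

Run:
```python
from h import *
a=shot('top','t2')['color'];b=shot('scene','s2')['color']
cv2.imwrite('pics/c2.png',cv2.cvtColor(np.hstack([cv2.resize(a[130:270,130:330],None,fx=2,fy=2),cv2.resize(b[100:240,150:350],None,fx=2,fy=2)]),cv2.COLOR_RGB2BGR))
```

```text
(no output)
```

View pics/c2.png

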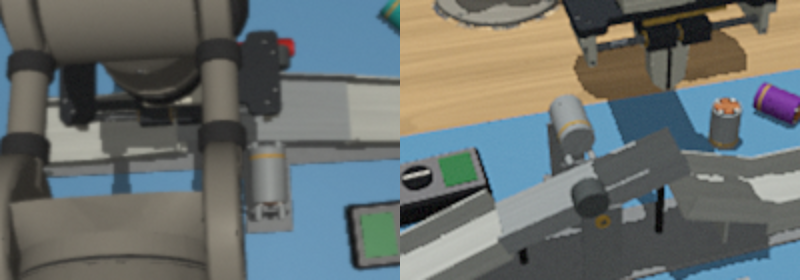

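Run:
```python
from fit import *
p=np.load('pose.npy')
tip=[.5805,.1056,.197]
print(proj(S,tip),proj(T,tip),w(p,[0,.09,.137]),proj(S,w(p,[0,.09,.137])),proj(S,w(p,[0,.09,.084])))
im=cv2.imread('pics/s2.png')
for X,c in((tip,(0,0,255)),(w(p,[0,.09,.137]),(0,255,0)),(w(p,[0,.09,.084]),(255,0,255)),(w(p,[0,-.09,.084]),(0,255,0))):
    cv2.circle(im,tuple(int(round(v)) for v in proj(S,X)),1,c,-1)
cv2.imwrite('pics/s2m.png',cv2.resize(im[90:260,100:380],None,fx=2.8,fy=2.8,interpolation=cv2.INTER_CUBIC))
```

```text
[281.7503975  151.12559624] [222.04123622 183.48509114] [0.58498906 0.11298164 0.137     ] [284.62909802 173.31110449] [283.66360186 190.55680309]
```

View pics/s2m.png

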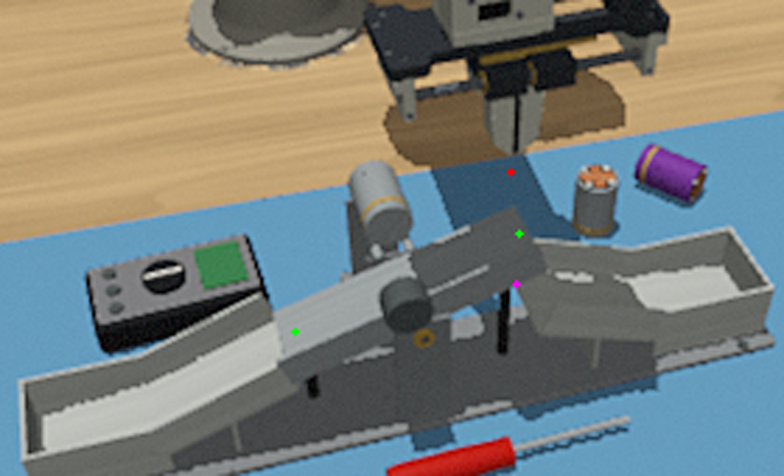

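Request:
servo_tool:
  targets: "0 0 35 0;0 0 30 0;0 0 15 0;0 0 8 0;0 0 8 0;0 0 0 0"

```text
time: 5.9
tool_pos: [0.5759, 0.1058, 0.1043]
tool_rot: [3.137, -0.012, -3.106]
contact_force: [-0.6, -1.0, -0.2]
opening: 0.0003
```

Run:
```python
from h import *
b=shot('scene','s3')['color']
print(telemetry.observe()['tool_pos'])
cv2.imwrite('pics/c3.png',cv2.cvtColor(cv2.resize(b[90:260,100:380],None,fx=2.8,fy=2.8,interpolation=cv2.INTER_CUBIC),cv2.COLOR_RGB2BGR))
```

```text
[0.57629172 0.10583048 0.10484784]
```

View pics/c3.png

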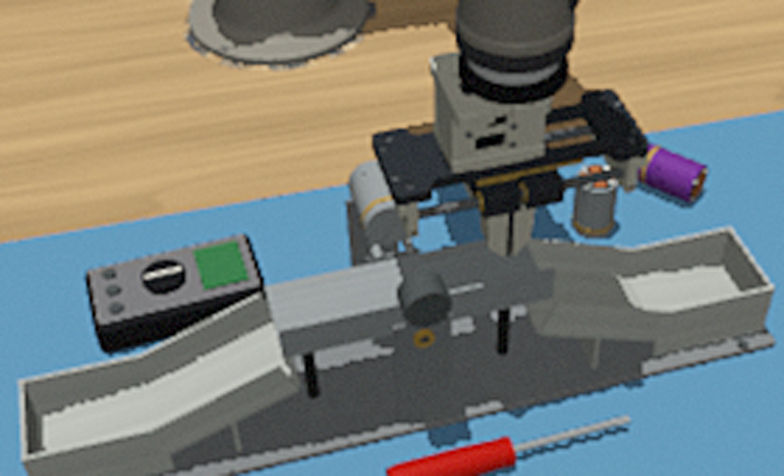

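Run:
```python
from fit import *
p=np.load('pose.npy')
im=cv2.imread('pics/s3.png')[90:260,100:380];im=cv2.resize(im,None,fx=2.8,fy=2.8,interpolation=cv2.INTER_CUBIC)
P=lambda X:tuple(int(round(v)) for v in (proj(S,X)-[100,90])*2.8)
print('weight',[ (a,P(w(p,g(.067,0,.052,a)))) for a in(-.1,0,.1,.2,.3)])
a=.1
c=[(-.032,.105,.0055),(-.032,-.105,.0055),(.04,-.105,.0055),(.04,.105,.0055),(.04,.105,.0355),(.04,-.105,.0355)]
for i,j in((0,1),(1,2),(3,0),(3,4),(4,5),(2,5),(2,3)):cv2.line(im,P(w(p,g(*c[i],a))),P(w(p,g(*c[j],a))),(0,255,0),1)
t=np.array([.5763,.1058,.0])
for dx in(-.0095,.0095):
  for dy in(-.011,.011):cv2.line(im,P(t+[dx,dy,.0908]),P(t+[dx,dy,.145]),(0,0,255),1)
cv2.imwrite('pics/s3m.png',im)
```

```text
weight [(-0.1, (436, 299)), (0, (429, 300)), (0.1, (422, 302)), (0.2, (415, 304)), (0.3, (408, 307))]
```

View pics/s3m.png

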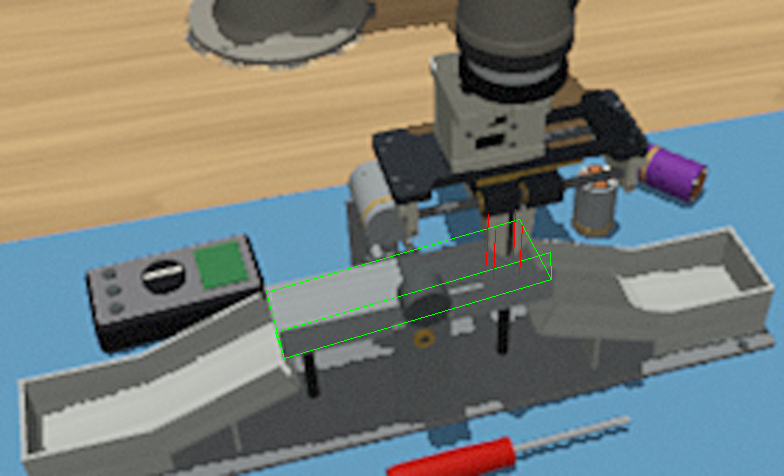

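Request:
servo_tool:
  targets: "-8 7 0 0;0 0 5 0;0 0 5 0;0 0 0 0"

```text
time: 6.45
tool_pos: [0.5855, 0.1139, 0.0956]
tool_rot: [3.136, -0.008, -3.106]
contact_force: [-0.1, 0.9, 0.0]
opening: 0.0004
```

Run:
```python
from h import *
b=shot('scene','s4')['color']
cv2.imwrite('pics/c4.png',cv2.cvtColor(cv2.resize(b[90:260,100:380],None,fx=2.8,fy=2.8,interpolation=cv2.INTER_CUBIC),cv2.COLOR_RGB2BGR))
```

```text
(no output)
```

View pics/c4.png

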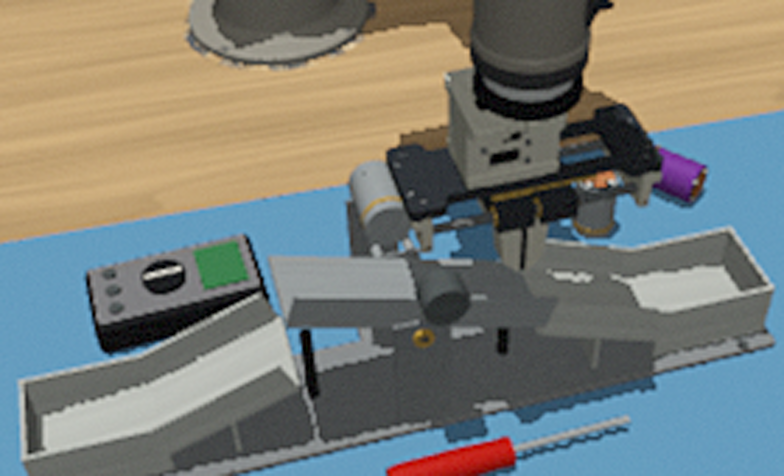

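Request:
servo_tool:
  targets: "0 0 -8 0;0 0 -20 0;0 0 -30 0;0 0 -30 0;0 0 0 0"

```text
time: 7.12
tool_pos: [0.5866, 0.1131, 0.189]
tool_rot: [3.136, -0.006, -3.106]
contact_force: [1.1, -0.4, 0.2]
opening: 0.0003
```

Run:
```python
from fit import *
p=np.load('pose.npy')
im=cv2.cvtColor(shot('scene','s5')['color'],cv2.COLOR_RGB2BGR)
s=telemetry.observe()
P=lambda X:tuple(int(round(v)) for v in (proj(S,X)-[100,90])*2.8)
im=cv2.resize(im[90:260,100:380],None,fx=2.8,fy=2.8,interpolation=cv2.INTER_CUBIC)
a=-.3
print('weight',P(w(p,g(.067,0,.052,a))),s['tool_pos'])
c=[(-.032,.105,.0055),(-.032,-.105,.0055),(.043,-.105,.0055),(.043,.105,.0055),(.043,.105,.0355),(.043,-.105,.0355)]
for i,j in((3,4),(4,5),(2,5),(2,3)):cv2.line(im,P(w(p,g(*c[i],a))),P(w(p,g(*c[j],a))),(0,255,0),1)
cv2.imwrite('pics/c5.png',im)
```

```text
weight (450, 298) [0.58571347 0.11309477 0.18736792]
```

View pics/c5.png

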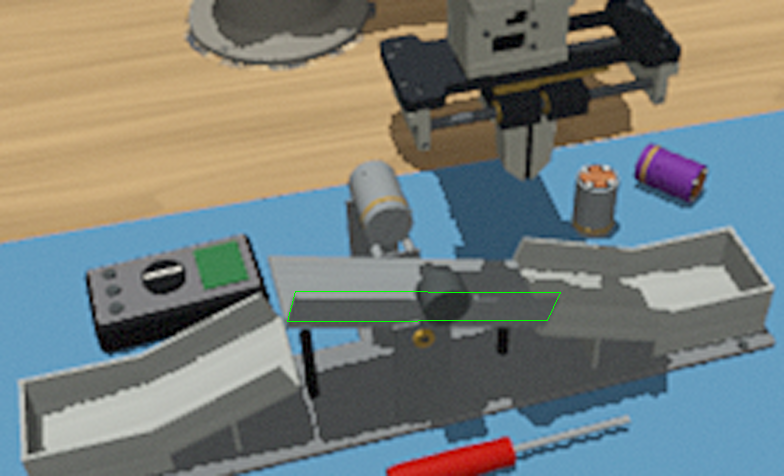

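Request:
servo_tool:
  targets: "0 0 -28 0;29 -18 0 0;29 -18 0 0;29 -18 0 0;29 -18 0 0;29 -18 0 0;0 0 0 0"

```text
time: 8.05
tool_pos: [0.4354, 0.0154, 0.2095]
tool_rot: [3.136, -0.023, -3.106]
contact_force: [0.6, 0.5, 0.8]
opening: 0.0004
```

Run:
```python
from fit import *
p=np.load('pose.npy')
q=shot('scene','s6');im=cv2.cvtColor(q['color'],cv2.COLOR_RGB2BGR)
b=shot('top','t6')
s=telemetry.observe();print(s['tool_pos'],s['tool_rot'])
# tip height in s5
R=S['R'];K=S['K'];c=-R.T@S['t'];d=R.T@np.linalg.inv(K)@np.array([288.6,153.6,1]);k=(.586-c[0])/d[0];print('s5 tip at x=.586',c+k*d)
P=lambda X:tuple(int(round(v)) for v in (proj(S,X)-[170,80])*4)
im=cv2.resize(im[80:220,170:340],None,fx=4,fy=4,interpolation=cv2.INTER_CUBIC)
cv2.circle(im,P(s['tool_pos']),3,(0,0,255),-1);cv2.circle(im,P(s['tool_pos']-[0,0,.014]),3,(0,255,0),-1)
cv2.imwrite('pics/c6.png',im)
cv2.imwrite('pics/c6t.png',cv2.cvtColor(cv2.resize(b['color'][150:350,150:400],None,fx=3,fy=3),cv2.COLOR_RGB2BGR))
```

```text
[0.43730127 0.01612394 0.20973962] [ 3.13563225 -0.02151947 -3.10493527]
s5 tip at x=.586 [0.586      0.11887362 0.19194402]
```

View pics/c6.png

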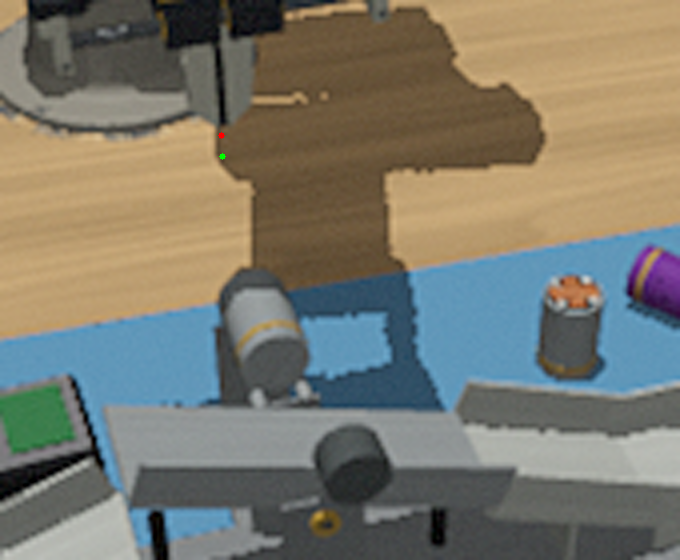

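View pics/c6t.png

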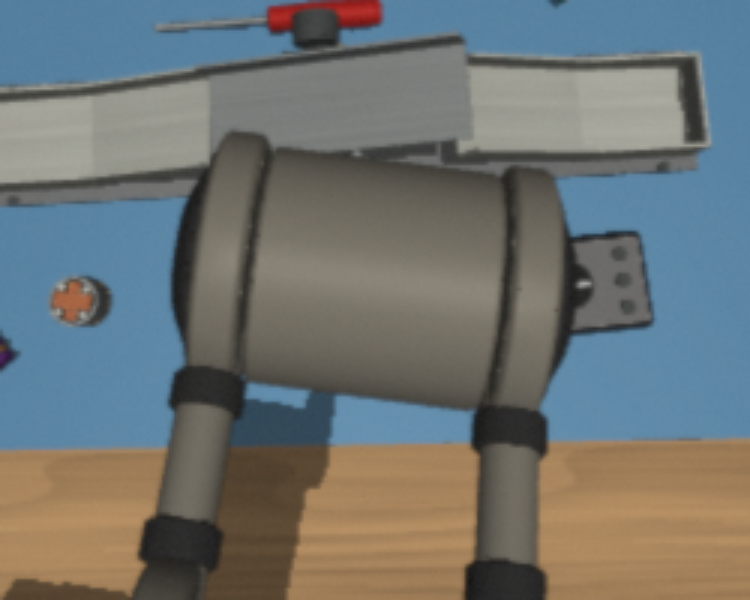

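Request:
servo_tool:
  targets: "0 0 25 0;0 0 25 0;0 0 20 0;0 0 7 0;0 0 0 0"

```text
time: 8.78
tool_pos: [0.4395, 0.0186, 0.1294]
tool_rot: [3.135, -0.021, -3.102]
contact_force: [0.2, 0.5, 0.2]
opening: 0.0006
```

Run:
```python
from fit import *
im=cv2.cvtColor(shot('scene','s7')['color'],cv2.COLOR_RGB2BGR)
s=telemetry.observe();print(s['tool_pos'],s['tool_rot'])
P=lambda X:tuple(int(round(v)) for v in (proj(S,X)-[170,80])*4)
im=cv2.resize(im[80:220,170:340],None,fx=4,fy=4,interpolation=cv2.INTER_CUBIC)
cv2.circle(im,P(s['tool_pos']),3,(0,0,255),-1);cv2.circle(im,P(s['tool_pos']-[0,0,.014]),3,(0,255,0),-1)
cv2.imwrite('pics/c7.png',im)
```

```text
[0.43966267 0.01853491 0.12969741] [ 3.13507745 -0.01978305 -3.1022731 ]
```

View pics/c7.png

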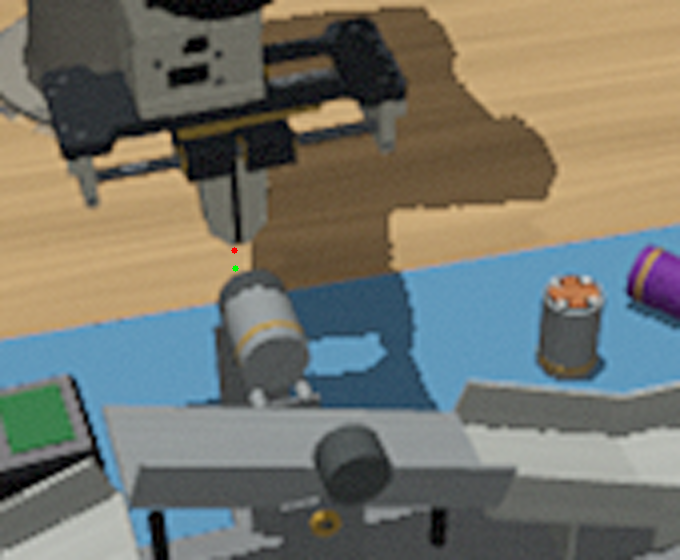

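Request:
servo_tool:
  targets: "-10 0 -0.3 0;-10 0 -0.3 0;-10 0 -0.3 0;-6 0 -0.2 0;-6 0 -0.2 0;-6 0 -0.2 0;-6 0 -0.2 0;-6 0 -0.2 0;0 0 0 0"

```text
time: 9.95
tool_pos: [0.5057, 0.0209, 0.1323]
tool_rot: [3.136, -0.016, -3.102]
contact_force: [-0.5, -0.3, -0.1]
opening: 0.0004
```

Run:
```python
from fit import *
im=cv2.cvtColor(shot('scene','s8')['color'],cv2.COLOR_RGB2BGR)
s=telemetry.observe();print(s['tool_pos'],s['tool_rot'])
P=lambda X:tuple(int(round(v)) for v in (proj(S,X)-[170,80])*4)
im=cv2.resize(im[80:220,170:340],None,fx=4,fy=4,interpolation=cv2.INTER_CUBIC)
cv2.circle(im,P(s['tool_pos']),3,(0,0,255),-1)
cv2.imwrite('pics/c8.png',im)
```

```text
[0.50539749 0.02096877 0.13229735] [ 3.1356651  -0.01619309 -3.1023033 ]
```

View pics/c8.png

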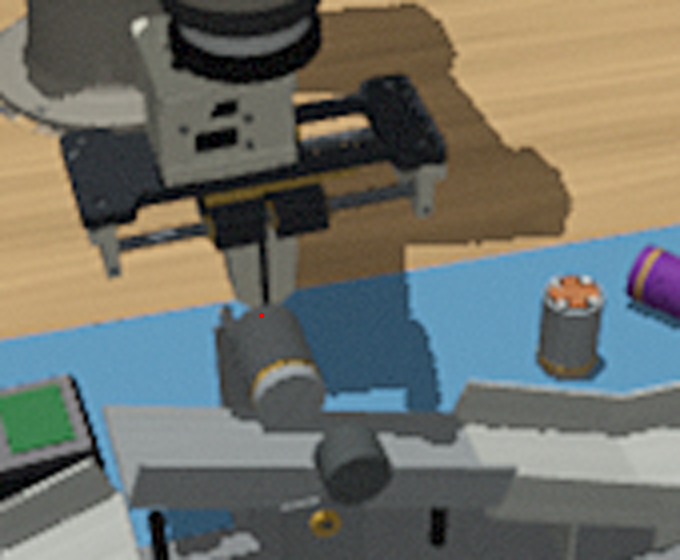

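Request:
servo_tool:
  targets: "-6 0 -0.2 0;-6 0 -0.2 0;-6 0 -0.2 0;-6 0 -0.2 0;-6 0 -0.2 0;-6 0 -0.2 0;-4 0 0 0;0 0 0 0"

```text
time: 11.0
tool_pos: [0.5482, 0.0226, 0.1328]
tool_rot: [3.136, -0.016, -3.102]
contact_force: [-0.0, 0.3, -0.0]
opening: 0.0006
```

Run:
```python
from fit import *
im=cv2.cvtColor(shot('scene','s9')['color'],cv2.COLOR_RGB2BGR)
s=telemetry.observe();print(s['tool_pos'],s['tool_rot'])
im=cv2.resize(im[80:230,170:370],None,fx=4,fy=4,interpolation=cv2.INTER_CUBIC)
cv2.imwrite('pics/c9.png',im)
```

```text
[0.54805508 0.02266957 0.13280207] [ 3.13562668 -0.0162958  -3.10225805]
```

View pics/c9.png

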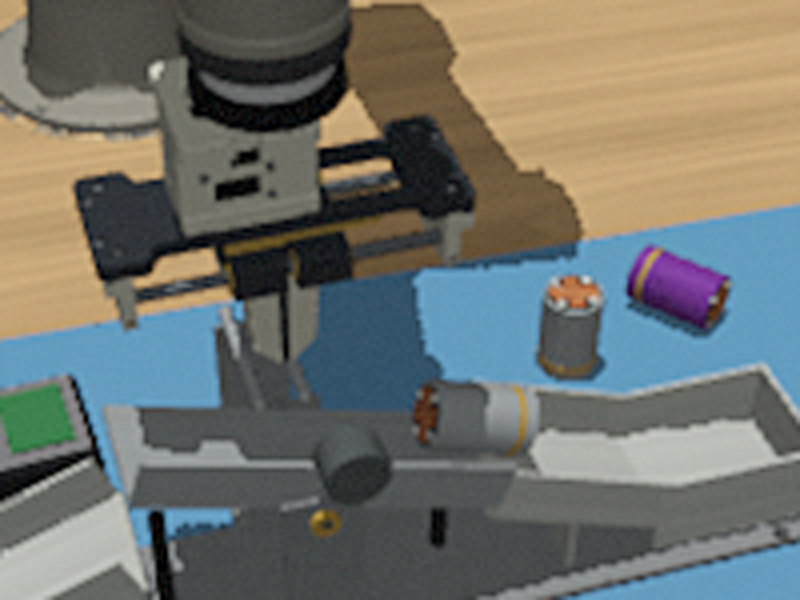

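Request:
servo_tool:
  targets: "10 0 0 0;20 0 -5 0;20 0 -20 0;20 0 -30 0;0 0 0 0"

```text
time: 11.68
tool_pos: [0.4732, 0.0197, 0.1897]
tool_rot: [3.135, -0.019, -3.102]
contact_force: [-0.2, 0.2, -0.6]
opening: 0.0006
```

Run:
```python
from fit import *
im=cv2.cvtColor(shot('scene','s10')['color'],cv2.COLOR_RGB2BGR)
a=cv2.cvtColor(shot('top','t10')['color'],cv2.COLOR_RGB2BGR)
cv2.imwrite('pics/c10.png',np.vstack([cv2.resize(im[120:250,170:390],None,fx=3,fy=2.4),cv2.resize(a[140:260,130:350],None,fx=3,fy=2.4)]))
```

```text
(no output)
```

View pics/c10.png

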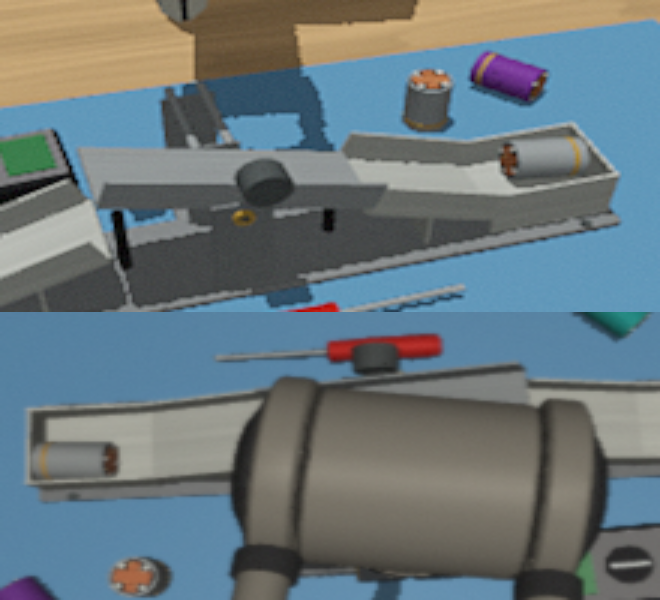

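Request:
servo_tool:
  targets: "0 0 -20 0;0 0 -20 0;0 0 0 0;0 0 0 0;0 0 0 0;0 0 0 0"

```text
time: 12.52
tool_pos: [0.4725, 0.0198, 0.221]
tool_rot: [3.133, -0.034, -3.102]
contact_force: [0.4, -0.9, 0.3]
opening: 0.0004
```

Run:
```python
from fit import *
q=shot('scene','s11')
b=[cv2.imread(f'pics/s{i}.png').astype(int) for i in(10,11)]
print('coil region change s10->s11',np.abs(b[0]-b[1])[160:215,315:385].max())
for n in('meter','spare_coil','screwdriver'):print(n,[(round(d['score'],2),np.round(d['extent'],1)) for d in cams.cut_out(q,n)[:1]])
print(telemetry.observe()['time'],telemetry.observe()['contact_force'])
p=np.load('pose.npy');print('pan_left px',proj(S,w(p,[0,.25,.045])))
for d in cams.cut_out(q,'coil_mid')[:4]:print(d['score'],d['extent'])
robot.hand_in()
```

```text
coil region change s10->s11 12
meter [(0.8, array([163.3, 194.4,  68.5,  43.3]))]
spare_coil [(0.64, array([313.5, 162.2,  17.6,  24.7]))]
screwdriver [(0.66, array([281.8, 254.2,  86.5,  29.2]))]
12.725 [-1.06067128  0.39154073 -0.50021878]
pan_left px [346.10865687 188.04864519]
0.77 [351.5, 186.3, 30.0, 21.5]
0.71 [168.6, 293.4, 32.9, 30.3]
0.61 [340.0, 153.9, 27.7, 19.9]
the job is handed in; nothing more can be done
```

The gate was tipped over to the left chute, the coil was pushed off the rails, and it ran down by itself into the left catch pan. I handed the job in at about 12.7 s, with the arm clear.

**Gate:** The first push on its raised left end was too shallow, and the gate fell back to its old side. The closed fingertips sit about 5 to 10 mm above the TCP height, not 14 mm below it as stated. A deeper push worked, and the picture then matched the -0.30 rad stop before I touched the coil.

**Coil:** It was pushed only by its near end, with the fingers closed, and never gripped or lifted. It did turn: on the gate it swung so that its axis lay along the chute, so it came down turned endwise rather than rolling cleanly sideways.

**Last checks:**
- The coil is in the left pan against the end wall and had stopped moving between the last two pictures.
- The gate still leans left.
- The meter, spare coil and screwdriver are where they started, to within the 1 to 2 pixels that detection scatters.
- The wrist force readings stayed around 1 N.

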